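Zero the kitchen scale and weigh out potatoes

TASK

Clear both jars off the scale's pan and stand them upright on the wooden board; then, with the pan empty, zero the scale by pressing the recessed button fully down for a moment with the pick, and put the pick back upright in its block. After zeroing, lay potatoes in the pan until the pan's pointer comes to rest between the two black marks on the gauge; leave the potatoes that are not needed on the table and do not disturb the salt jar, mug or bowl.

Things in the scene. Friction and masses are not known exactly. Their poses are not given: they have to be found in the camera images.
- pan (a joint): the scale's sprung pan: how far it has sunk, in m; 0 with nothing on it, up to 0.060. The sinking is in proportion to the load, about 0.083 m per kg (118 N/m), and settles in about 1 s. The two black marks on the gauge stand at 0.036 (upper) and 0.050 (lower).
- pan_floor (a point): centre of the pan's flat inner floor (it sinks with the pan; 0.115 m above the table when the pan is empty). Aluminium pan 185 mm (x) by 260 mm (y) outside, walls 4 mm thick and 15 mm above the floor. Axes as the scale's: x runs away from the button console, z up.
- gauge (a point): top of the gauge: a fixed upright cream plate beside the pan's +y wall, 40 mm wide (y), 12 mm thick, 135 mm high, its near edge 12 mm from the pan. A black pointer carried by the pan runs down its two faces, over two black marks with a green-grey band between them. The pointer is at the upper mark when the pan has sunk 36 mm, at the lower at 50 mm.
- scale: kitchen spring scale, cream enamel, fixed to the table; origin on the table under the pan's centre, z up. Housing 170 by 160 mm, 45 mm high; on its -x side a grey console 75 mm (x) by 100 mm (y), 45 mm high, with the zero-button hole in its top.
- zero_button (a joint): the zero button, a 14 mm steel plunger at the bottom of the hole: travel in m, 0 up, 0.006 fully pressed (fully down takes about 5 N, it begins to move at about 1.5 N); it springs back.
- button_hole (a point): centre of the mouth of the zero-button hole, in the console's top face, 45 mm above the table: a round hole 18 mm wide, straight down; the button's top lies 17 mm below the mouth. Too narrow for fingers.
- pick: pick (stylus): turned dark wooden handle 24 mm thick and 70 mm long above a steel shank 8 mm thick and 80 mm long, 60 g. Origin at the shank's tip, z runs from the tip up to the handle; the handle spans 80 to 150 mm along z. It starts upright in the utensil block with the handle's foot resting on the block's top.
- pick_block: utensil block of wood, fixed, 85 by 85 mm, 95 mm high, origin in the centre of its underside; one vertical hole 16 mm wide, 88 mm deep, in the centre of its top, in which the pick stands.
- block_hole (a point): centre of the mouth of the hole in the utensil block's top, 95 mm above the table.
- jar_board: plain wooden board, fixed, 200 mm (x) by 120 mm (y), 15 mm thick; origin in the centre of its underside.
- jar0: small preserve jar of amber glass with a metal lid, 55 mm across, 75 mm high, about 160 g; origin in the centre of its underside, z up. It starts standing in the scale's pan; there are two.
- jar1: small preserve jar of amber glass with a metal lid, 55 mm across, 75 mm high, about 160 g; origin in the centre of its underside, z up. It starts standing in the scale's pan; there are two.
- potato0: peeled potato, eight flat sides, 78 mm long along its x axis, 46 mm thick (43 mm across flats), origin in its middle (21 mm above what it lies on); 90 to 150 g, each different. Any of its eight sides may be down. None if absent.
- potato1: peeled potato, eight flat sides, 78 mm long along its x axis, 46 mm thick (43 mm across flats), origin in its middle (21 mm above what it lies on); 90 to 150 g, each different. Any of its eight sides may be down. None if absent.
- potato2: peeled potato, eight flat sides, 78 mm long along its x axis, 46 mm thick (43 mm across flats), origin in its middle (21 mm above what it lies on); 90 to 150 g, each different. Any of its eight sides may be down. None if absent.
- potato3: peeled potato, eight flat sides, 78 mm long along its x axis, 46 mm thick (43 mm across flats), origin in its middle (21 mm above what it lies on); 90 to 150 g, each different. Any of its eight sides may be down. None if absent.
- potato4: peeled potato, eight flat sides, 78 mm long along its x axis, 46 mm thick (43 mm across flats), origin in its middle (21 mm above what it lies on); 90 to 150 g, each different. Any of its eight sides may be down. None if absent.
- potato5: peeled potato, eight flat sides, 78 mm long along its x axis, 46 mm thick (43 mm across flats), origin in its middle (21 mm above what it lies on); 90 to 150 g, each different. Any of its eight sides may be down. None if absent.
- potato6: peeled potato, eight flat sides, 78 mm long along its x axis, 46 mm thick (43 mm across flats), origin in its middle (21 mm above what it lies on); 90 to 150 g, each different. Any of its eight sides may be down. None if absent.
- salt_jar: bystander: glass salt jar with a lid, 52 mm across, 85 mm high, 0.5 kg, among the potatoes; origin in the centre of its underside
- mug: bystander: white mug, 80 mm across, 85 mm high; origin in the centre of its underside
- bowl: bystander: white bowl, 150 mm across, 55 mm high; origin in the centre of its underside

How it is judged:
On the way, in this order (a step that is already met when the one before it is completed fails the run):
1. every jar stands on the board and the pan is empty (x of jar0 in the frame of jar_board between -0.1 and 0.1 m and y of jar0 in the frame of jar_board between -0.06 and 0.06 m and z of jar0 in the frame of jar_board between 0.01 and 0.02 m and angle between each of jar0, jar1's own z axis and vertical below 0.1 rad and x of jar1 in the frame of jar_board between -0.1 and 0.1 m and y of jar1 in the frame of jar_board between -0.06 and 0.06 m and z of jar1 in the frame of jar_board between 0.01 and 0.02 m and value of joint pan below 0.004 m), for 0.2 s.
2. the zero button is pressed fully down with the pick while the pan is empty (value of joint zero_button above 0.0045 m and contact force between pick and zero_button above 0.8 N and value of joint pan below 0.004 m), for 0.2 s.
3. the loaded pan rests between the marks (value of joint pan between 0.035 and 0.051 m and velocity of joint pan between -0.01 and 0.01 m/s), for 0.4 s.
At the end, for the whole second after the job is handed in: Potatoes alone hold the pan at rest between the marks (sunk 35 to 51 mm); every jar stands upright with its centre over the board; the pick stands upright in its block (within 0.15 rad, tip within 8 mm of the hole axis, 8 to 22 mm above the table); no potato is off the table (all of step 3 and x of jar0 in the frame of jar_board between -0.1 and 0.1 m and y of jar0 in the frame of jar_board between -0.06 and 0.06 m and z of jar0 in the frame of jar_board between 0.01 and 0.02 m and angle between each of jar0, jar1's own z axis and vertical below 0.1 rad and x of jar1 in the frame of jar_board between -0.1 and 0.1 m and y of jar1 in the frame of jar_board between -0.06 and 0.06 m and z of jar1 in the frame of jar_board between 0.01 and 0.02 m and horizontal distance between pick and pick_block below 0.008 m and z of pick in the frame of pick_block between 0.008 and 0.022 m and angle between pick's own z axis and vertical below 0.15 rad and height (world z) of each of potato0, potato1, potato2, potato3, potato4, potato5, potato6 above 0.01 m); the robot touches nothing.
It fails at once if the salt jar is disturbed (moved over 40 mm) (distance of salt_jar from where it was at the start of the episode above 0.04 m).
It fails at once if the mug is disturbed (moved over 40 mm) (distance of mug from where it was at the start of the episode above 0.04 m).
It fails at once if the bowl is disturbed (moved over 40 mm) (distance of bowl from where it was at the start of the episode above 0.04 m).
Of potato0, potato1, potato2, potato3, potato4, potato5, potato6 only 5 to 7 are there at a start; the rules pass over those that are not, and their reading is None.
At some moment in a run one of potato0, potato1, potato2, potato3, potato4, potato5, potato6 may be knocked a few centimetres aside while the robot is not near it.
It also fails if it takes over 210 s, if anything falls off the work surface, if the arm or the gripper's body presses on something with over 40 N, if the wrist force passes 120 N, or if a joint passes its speed limit or range.

ROBOT

A 7-joint arm with a two-finger parallel gripper is mounted at the origin on the work surface. World frame = base frame: x ahead of the robot, y to its left, z up, the work surface at z = 0. Lengths are in m, angles in rad, forces in N, time in s.
With the tool pointing down it reaches from about 0.4 to 0.85 m from the base axis. Payload 10.4 kg.
Tool frame: the origin (TCP) lies at the very end of the fingers, on their centre line; the grasp point (between the pads) lies 19 mm behind it; z points along the fingers, y is the line along which they close (so a half turn about z gives the same grasp; the last joint's range is limited). The gripper opens to 87 mm and grips with 3 to 60 N. Pads are 19 mm wide; open, the fingers measure 117 mm over their backs; the gripper's body (75 mm by 190 mm) begins 51 mm behind the grasp point.
Start: joints at [1.318, 0.332, -0.065, 1.46, 0.022, 1.35, -0.088], TCP at [0.142, -0.609, 0.223] pointing down, gripper open.
Joint ranges: [-2.6, 2.6], [-0.5, 2.12], [-1.47, 1.34], [0.16, 2.42], [-1.27, 4.41], [0.06, 2.06], [-2.6, 2.6]. Speed limits (rad/s): [2.22, 2.22, 2.79, 2.79, 3.14, 3.14, 3.14].

INTERFACE

Orientations are given as a unit quaternion [x, y, z, w].
In Python, from bench import status, camera, order gives the robot as it stands.
- The arm moves only by the tool jog_arm, never from a script. Its argument "plan" is a list of rows, each a list of 7 numbers: the turn, a rotation vector about the tool's x, y, z in rad, then the shift along the tool's x, y, z in mm, then the opening, from -1 (shut) to 1 (fully open). A call has 1 to 12 rows; each row is the pose to reach, as a shift and turn from the pose commanded when the call began, along the tool's axes at that moment; what a row does not reach only later rows make up. A row lasts 1/10 s, in which the tool goes at most 50 mm and 8.59 degrees, less where a joint would pass 70% of its speed; a pose out of reach is approached as far as the arm can. A call with a gripper value outside its range is refused whole. The fingers move at their own pace and stop on an object; "squeeze" is the grip in N (left out, the last holds). Time passes only in rows, so rows that repeat a pose let the fingers close. It gives the time, the measured TCP pose, the force, the opening and the grip force at its end, in the units of the state.
- status.read_state(): the state, without advancing time (a new reading comes with each control period).
- camera(name): name is "side" or "top" or "wrist"; returns a dict with "image" (480x640x3 uint8, red, green, blue), "z_map" (480x640 float32, m along the optical axis (not along the pixel's ray), 0 where there is no reading), "fx", "fy", "cx", "cy" (pixels), "k1" (the pictures are not rectified: a ray, as slopes to the right and down, at radius r is drawn at 1 + k1 r^2 times it, then the intrinsics apply), "world_from_camera" (4x4, takes a point from camera to world coordinates); the wrist camera has in their place "mount" (4x4, takes a point from camera to tool coordinates, whose origin is the TCP and whose axes are the flange's). Camera axes: x right, y down, z forward; pixel columns grow to the right and rows downward; lengths in m; the calibration is good to about 2 mm. A picture is of the moment at which its call begins: read the wrist's pose just before it.
- order.close_job(): hands the job in; it is judged then, once.
The state is a dict: "time": time; "joint_positions": joint angles; "joint_vel": joint speeds; "joint_torque": joint torques, N m; "ee_pos": TCP position; "eef_rot": TCP orientation; "ft_force": force on the tool from outside, world axes, zero at the start; "torque": the same for the moment, N m; "width": finger opening in m; "grip_force": force on a finger pad.
Only numpy, scipy, OpenCV 4.12 (cv2) and the standard library are available. Lean on these libraries where they do the work, as an engineer would, in place of code of your own. Each camera call takes 0.05 s, during which the arm holds its last target. There are 200 camera calls.

## Working session

There is one attempt and no reset: what is moved stays moved. The work goes in short steps, Python scripts to look and compute and a tool call to move; the robot and the scene stay as the last step left them, time stands still between calls to the robot, and variables do not carry over. Pictures are saved under pics/ and viewed, at most 14 in all, crops included, and the job is handed in when it is done.

Besides the shell and the picture viewer there is one more tool, called after "Request:" by a JSON object that holds its "api" and its "payload", one argument or row to a line. jog_arm: Moves the arm, as the interface text tells. Its arguments: {"type":"object","properties":{"plan":{"type":"array"},"squeeze":{"type":"number"}},"required":["plan"]}

```bash
mkdir -p pics
cat > h.py <<'E'
import numpy as np, cv2
from bench import status, camera, order
from scipy.spatial.transform import Rotation as R
def cloud(c, T=None):
    T=np.array(c.get("world_from_camera",T)); z=c["z_map"]
    v,u=np.mgrid[0:480,0:640]
    K=np.array([[c["fx"],0,c["cx"]],[0,c["fy"],c["cy"]],[0,0,1.]])
    p=cv2.undistortPoints(np.stack([u,v],-1).reshape(-1,1,2).astype(float),K,np.array([c["k1"],0,0,0.])).reshape(480,640,2)
    P=np.dstack([p*z[...,None],z])@T[:3,:3].T+T[:3,3]
    P[z==0]=np.nan
    return P
def save(c,n): cv2.imwrite(f"pics/{n}.png",cv2.cvtColor(c["image"],cv2.COLOR_RGB2BGR))
E
python3 - <<'E'
from h import *
s=status.read_state(); print({k:np.round(v,3).tolist() for k,v in s.items()})
for n in("top","side"):
    c=camera(n); save(c,n); np.save(n+".npy",cloud(c)); print(n,np.round(c["world_from_camera"],3).tolist(),c["fx"],c["k1"])
c=camera("wrist"); print(np.round(c["mount"],4).tolist())
E
```

```text
{'time': 0.0, 'joint_positions': [1.318, 0.333, -0.065, 1.461, 0.022, 1.35, -0.088], 'joint_vel': [-0.002, -0.001, -0.001, 0.0, -0.0, -0.0, -0.001], 'joint_torque': [-0.001, -62.326, 0.024, -38.991, -0.061, 0.04, 0.0], 'ee_pos': [0.142, -0.608, 0.222], 'eef_rot': [0.993, 0.115, -0.0, -0.001], 'ft_force': [0.035, -0.499, -0.619], 'torque': [0.023, 0.015, 0.003], 'grip_force': 0.0, 'width': 0.087}
top [[-0.005, -0.989, 0.147, 0.426], [-1.0, 0.002, -0.018, 0.007], [0.018, -0.147, -0.989, 1.106], [0.0, 0.0, 0.0, 1.0]] 497.313544135099 0.018291860092969833
side [[-0.956, -0.21, 0.203, 0.339], [-0.292, 0.709, -0.642, 0.752], [-0.009, -0.673, -0.74, 0.966], [0.0, 0.0, 0.0, 1.0]] 519.4263220407847 0.02536396584589246
[[0.0002, -0.9643, -0.2649, 0.0716], [1.0, 0.0001, 0.0006, 0.0006], [-0.0005, -0.2649, 0.9643, -0.1624], [0.0, 0.0, 0.0, 1.0]]
```

View pics/top.png

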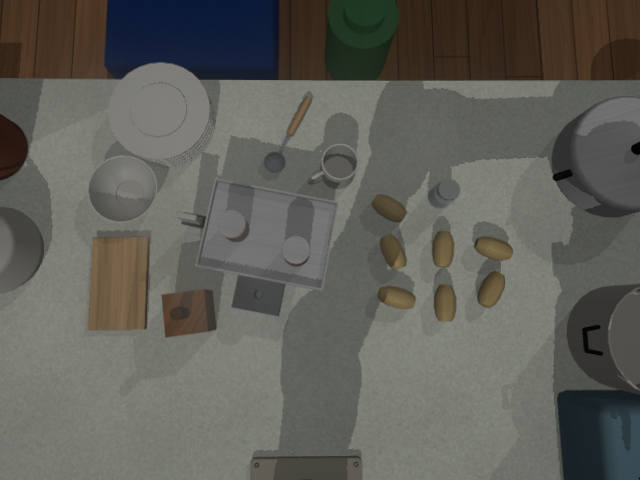

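View pics/side.png

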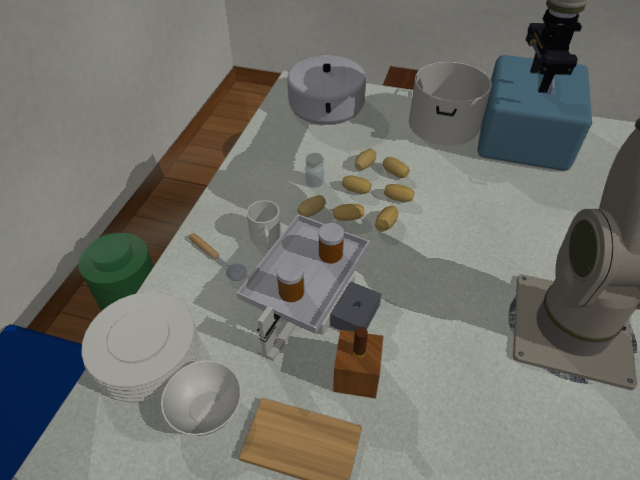

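The top view shows jars at (233,225) and (296,250), the board at (119,283), the block and pick at (188,312), the console hole at (258,295), the salt jar at (445,193), the mug at (339,165), and 7 potatoes at right. The side view confirms this.

```bash
cat > m.py <<'E'
from h import *
P=np.load("top.npy"); S=np.load("side.npy")
def sel(P,u0,u1,v0,v1,z0,z1):
    Q=P[v0:v1,u0:u1].reshape(-1,3); return Q[(Q[:,2]>z0)&(Q[:,2]<z1)]
def rect(Q):
    (c,s,a)=cv2.minAreaRect((Q[:,:2]*1000).astype(np.float32)); return np.round(c,1),np.round(s,1),round(a,1),round(float(np.median(Q[:,2])),4)
if __name__=="__main__":
    for n,b in dict(jarA=(210,255,200,245),jarB=(278,315,228,272)).items():
        Q=sel(P,*b,0.14,0.25); zt=np.nanpercentile(Q[:,2],90);Q=Q[Q[:,2]>zt-.01]
        print(n,zt,cv2.minEnclosingCircle((Q[:,:2]*1000).astype(np.float32)))
    print("board",rect(sel(P,80,160,225,340,.009,.03)))
    print("block",rect(sel(P,155,222,283,340,.088,.1)))
    Q=sel(P,155,222,283,340,.155,.19);print("pick top",cv2.minEnclosingCircle((Q[:,:2]*1000).astype(np.float32)),np.median(Q[:,2]),len(Q))
    Q=sel(P,225,290,272,325,.038,.052);print("console",rect(Q))
    Q=sel(P,185,345,170,295,.08,.14);print("pan",rect(Q))
    Q=sel(P,205,330,180,285,.07,.125);print("floor z",np.nanmedian(Q[:,2]))
    for v in (289,295,301): print([np.round(P[v,u]*1000).tolist() for u in range(250,268,3)])
    for i,(u,v) in enumerate([(389,208),(393,252),(397,298),(443,249),(445,303),(493,249),(491,290)]):
        Q=sel(P,u-24,u+24,v-24,v+24,.012,.06)
        r=rect(Q);print("pot",i,r)
    Q=sel(P,425,465,175,212,.06,.12);print("salt",Q.mean(0) if len(Q) else 0)
    Q=sel(P,310,360,140,190,.06,.12);print("mug",rect(Q))
E
python3 m.py
```

```text
jarA 0.167374862996453 ((585.2006225585938, 144.75137329101562), 27.54692268371582)
jarB 0.16716113964958765 ((534.7158203125, 22.343399047851562), 27.349414825439453)
board (array([479.7, 406.6]), array([200.8, 121.2]), 0.4, 0.0153)
block (array([415.7, 244.1]), array([86.3, 85.8]), 7.7, 0.0952)
pick top ((416.0321044921875, 243.68069458007812), 11.830028533935547) 0.16460938168039008 135
console (array([451.2, 104.1]), array([100.3,  68.8]), 79.1, 0.045)
pan (array([582.5,  84.3]), array([253.9, 334.6]), 1.6, 0.0907)
floor z 0.09054637224950546
[[463.0, 120.0, 41.0], [463.0, 113.0, 46.0], [463.0, 107.0, 42.0], [463.0, 101.0, 43.0], [nan, nan, nan], [463.0, 88.0, 40.0]]
[[451.0, 119.0, 45.0], [451.0, 113.0, 43.0], [451.0, 108.0, 28.0], [451.0, 102.0, 26.0], [451.0, 94.0, 46.0], [451.0, 88.0, 44.0]]
[[438.0, 119.0, 44.0], [438.0, 113.0, 45.0], [438.0, 106.0, 46.0], [438.0, 100.0, 43.0], [438.0, 94.0, 46.0], [438.0, 88.0, 44.0]]
pot 0 (array([ 643.2, -183.1]), array([79.9, 44.6]), 58.6, 0.0371)
pot 1 (array([ 545.2, -189.4]), array([78.2, 45.5]), 22.7, 0.0373)
pot 2 (array([ 446.7, -193.7]), array([80.2, 42.4]), 75.0, 0.0372)
pot 3 (array([ 551.6, -300.2]), array([42.9, 78.7]), 83.1, 0.0368)
pot 4 (array([ 434.5, -299.1]), array([42.1, 77.6]), 87.6, 0.0371)
pot 5 (array([ 546.4, -414.3]), array([85.8, 66.9]), 30.5, 0.0364)
pot 6 (array([ 463. , -401.5]), array([43.8, 78.3]), 64.7, 0.0364)
salt [ 0.668839   -0.29903728  0.08262733]
mug (array([732.4, -59.9]), array([97.9, 81.4]), 85.2, 0.0786)
```

```bash
python3 -c "
import cv2
a=cv2.imread('pics/top.png');b=cv2.imread('pics/side.png')
x=cv2.resize(a[170:345,150:350],(800,700))[:600]
cv2.imwrite('pics/c1.png',x)"
```

```text
(no output)
```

View pics/c1.png

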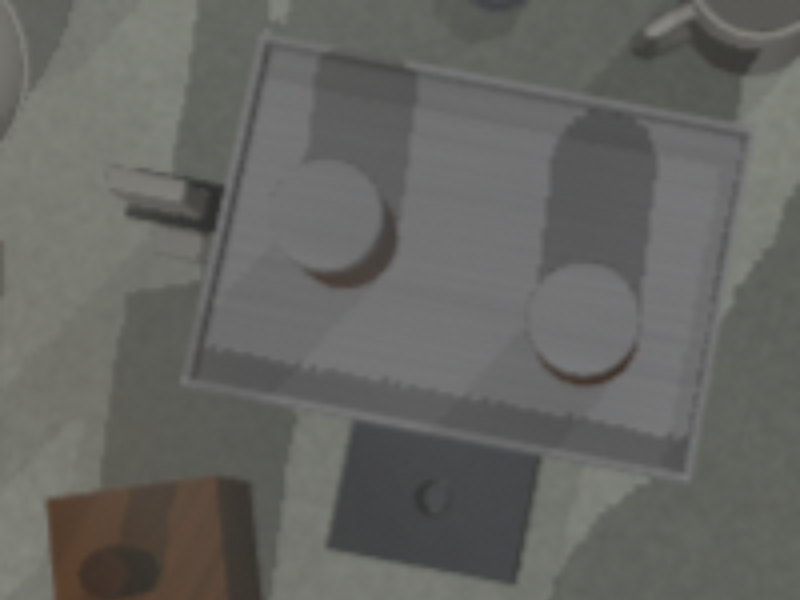

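The crop (4x, origin at (150,170)) puts the hole at (434,497), which is image (258.5,294.3). The jars stand clear of the pan walls. First move is towards jar B.

Request:
{"api": "jog_arm", "payload": {
  "plan": [
    [0,0,0,0,0,-50,1],
    [0,0,0,0,0,-100,1],
    [0,0,-1.34,526,-524,-100,1],
    [0,0,-1.34,526,-524,-100,1],
    [0,0,-1.34,526,-524,-100,1],
    [0,0,-1.34,526,-524,-100,1],
    [0,0,-1.34,526,-524,-100,1],
    [0,0,-1.34,526,-524,-100,1],
    [0,0,-1.34,526,-524,-100,1],
    [0,0,-1.34,526,-524,-100,1],
    [0,0,-1.34,526,-524,-100,1],
    [0,0,-1.34,526,-524,-100,1]
  ],
  "squeeze": 15
}}

```text
time: 1.35
ee_pos: [0.4074, -0.1823, 0.3226]
eef_rot: [0.706, 0.709, -0.0, 0.0]
ft_force: [0.9, -0.5, -0.5]
width: 0.087
grip_force: 0.0
```

```bash
cat > go.py <<'E'
# python3 go.py x y z yaw_deg(tool x, world) -> jog row to that TCP pose, tool straight down
from h import *
import sys
def row(x,y,z,yaw):
    s=status.read_state(); q=R.from_quat(s["eef_rot"]); p=s["ee_pos"]
    t=np.radians(yaw); T=R.from_matrix(np.array([[np.cos(t),np.sin(t),0],[np.sin(t),-np.cos(t),0],[0,0,-1]]))
    d=q.inv().apply(np.array([x,y,z])-p)*1000
    return np.round((q.inv()*T).as_rotvec(),3).tolist(),np.round(d,1).tolist()
if __name__=="__main__":
    s=status.read_state();print(round(s["time"],1),np.round(s["ee_pos"],4),np.round(s["joint_positions"],2),round(s["width"],4))
    a=[float(v) for v in sys.argv[1:]]
    for i in range(0,len(a),4): print(row(*a[i:i+4]))
E
python3 go.py .535 .022 .25 90 .535 .022 .133 90
python3 - <<'E'
from h import *
c=camera("top")
def px(u,v,z):
    T=np.array(c["world_from_camera"]);K=np.array([[c["fx"],0,c["cx"]],[0,c["fy"],c["cy"]],[0,0,1.]])
    p=cv2.undistortPoints(np.array([[[u,v]]],float),K,np.array([c["k1"],0,0,0.])).ravel()
    d=T[:3,:3]@np.array([*p,1]); return np.round(T[:3,3]+d*(z-T[2,3])/d[2],4)
print("hole",px(258.5,294.3,.045))
for u,v in [(266,40),(748,130),(688,478),(185,380)]: print("pan",px(150+u/4,170+v/4,.105))
E
```

```text
1.4 [ 0.4074 -0.1823  0.3226] [ 0.91 -0.08 -0.55  1.71 -0.04  1.51  0.37] 0.087
([0.0, 0.001, 0.004], [203.8, 128.4, 72.5])
([0.0, 0.001, 0.004], [203.9, 128.4, 189.5])
hole [0.4522 0.1013 0.045 ]
pan [0.6846 0.1849 0.105 ]
pan [ 0.6372 -0.0629  0.105 ]
pan [ 0.4596 -0.0307  0.105 ]
pan [0.5096 0.2212 0.105 ]
```

Request:
{"api": "jog_arm", "payload": {
  "plan": [
    [0,0,0.004,204,128,72,1],
    [0,0,0.004,204,128,72,1],
    [0,0,0.004,204,128,72,1],
    [0,0,0.004,204,128,72,1],
    [0,0,0.004,204,128,72,1],
    [0,0,0.004,204,128,72,1],
    [0,0,0.004,204,128,110,1],
    [0,0,0.004,204,128,150,1],
    [0,0,0.004,204,128,175,1],
    [0,0,0.004,204,128,190,1],
    [0,0,0.004,204,128,190,0],
    [0,0,0.004,204,128,190,-0.5]
  ]
}}

```text
time: 2.6
ee_pos: [0.5357, 0.0195, 0.1336]
eef_rot: [0.709, 0.705, 0.0, 0.0]
ft_force: [0.1, -0.5, 0.9]
width: 0.0778
grip_force: 0.0
```

Request:
{"api": "jog_arm", "payload": {
  "plan": [
    [0,0,0,0,0,0,-1],
    [0,0,0,0,0,0,-1],
    [0,0,0,0,0,0,-1],
    [0,0,0,0,0,0,-1],
    [0,0,0,0,0,0,-1]
  ],
  "squeeze": 15
}}

```text
time: 3.1
ee_pos: [0.5353, 0.0195, 0.1328]
eef_rot: [0.709, 0.705, 0.0, 0.0]
ft_force: [-0.2, -0.1, -0.2]
width: 0.054
grip_force: 14.9
```

```bash
python3 go.py .425 .405 .25 90
```

```text
3.1 [0.5353 0.0195 0.1328] [ 0.56  0.3  -0.79  1.78  0.23  1.16 -0.3 ] 0.054
([0.001, 0.0, -0.005], [384.9, -112.2, -117.3])
```

Request:
{"api": "jog_arm", "payload": {
  "plan": [
    [0,0,0,0,0,-20,-1],
    [0,0,0,0,0,-60,-1],
    [0,0,0,0,0,-100,-1],
    [0,0,0,20,-6,-117,-1],
    [0,0,0,60,-17,-117,-1],
    [0,0,0,105,-31,-117,-1],
    [0,0,0,150,-44,-117,-1],
    [0,0,0,195,-57,-117,-1],
    [0,0,0,240,-70,-117,-1],
    [0,0,0,285,-83,-117,-1],
    [0,0,0,330,-96,-117,-1],
    [0,0,0,365,-106,-117,-1]
  ]
}}

```text
time: 4.3
ee_pos: [0.4294, 0.3876, 0.2494]
eef_rot: [0.708, 0.706, -0.0, -0.0]
ft_force: [0.7, 0.2, -1.4]
width: 0.0543
grip_force: 14.9
```

```bash
python3 go.py .425 .405 .12 90 .425 .405 .058 90
```

```text
4.3 [0.4294 0.3876 0.2494] [-0.03  0.37 -0.99  1.51  0.31  1.43 -1.04] 0.0543
([-0.0, -0.0, -0.003], [17.3, -4.4, 129.4])
([-0.0, -0.0, -0.003], [17.3, -4.3, 191.4])
```

Request:
{"api": "jog_arm", "payload": {
  "plan": [
    [0,0,0,17,-4,0,-1],
    [0,0,0,17,-4,45,-1],
    [0,0,0,17,-4,90,-1],
    [0,0,0,17,-4,130,-1],
    [0,0,0,17,-4,160,-1],
    [0,0,0,17,-4,180,-1],
    [0,0,0,17,-4,190,-1],
    [0,0,0,17,-4,192,-1],
    [0,0,0,17,-4,192,-1],
    [0,0,0,17,-4,192,-1]
  ]
}}

```text
time: 5.3
ee_pos: [0.4275, 0.4023, 0.0581]
eef_rot: [0.709, 0.705, 0.0, 0.0]
ft_force: [0.8, 0.0, -0.9]
width: 0.0541
grip_force: 15.0
```

Request:
{"api": "jog_arm", "payload": {
  "plan": [
    [0,0,0,0,0,0,0.5],
    [0,0,0,0,0,0,1],
    [0,0,0,0,0,0,1],
    [0,0,0,0,0,0,1],
    [0,0,0,0,0,-30,1],
    [0,0,0,0,0,-80,1],
    [0,0,0,0,0,-130,1],
    [0,0,0,0,0,-180,1],
    [0,0,0,0,0,-190,1]
  ]
}}

```text
time: 6.2
ee_pos: [0.4279, 0.4042, 0.2536]
eef_rot: [0.709, 0.705, 0.004, 0.0]
ft_force: [0.5, 0.6, -0.3]
width: 0.087
grip_force: 0.0
```

```bash
python3 go.py .585 .145 .25 90 .585 .145 .145 90
python3 - <<'E'
from h import *
P=cloud(camera("top"))
for (x,y) in [(.585,.145),(.425,.405)]:
    m=(np.hypot(P[...,0]-x,P[...,1]-y)<.06)&(P[...,2]>.06)&(P[...,2]<.19)
    Q=P[m]; 
    if len(Q): zt=np.percentile(Q[:,2],90);Q=Q[Q[:,2]>zt-.008];print(zt,cv2.minEnclosingCircle((Q[:,:2]*1000).astype(np.float32)))
E
```

```text
6.2 [0.4279 0.4042 0.2536] [-0.06  0.39 -0.99  1.48  0.33  1.44 -1.07] 0.087
([0.006, -0.005, -0.005], [-258.5, 158.3, 3.2])
([0.006, -0.005, -0.005], [-259.0, 157.7, 108.2])
0.17807395916658816 ((584.9692993164062, 144.81130981445312), 27.441896438598633)
0.09225678366547507 ((428.06048583984375, 401.92120361328125), 28.245460510253906)
```

Request:
{"api": "jog_arm", "payload": {
  "plan": [
    [0,0,0,-40,24,0,1],
    [0,0,0,-85,52,0,1],
    [0,0,0,-130,79,0,1],
    [0,0,0,-175,107,0,1],
    [0,0,0,-215,131,0,1],
    [0,0,0,-245,150,0,1],
    [0,0,-0.005,-259,158,0,1],
    [0,0,-0.005,-259,158,30,1],
    [0,0,-0.005,-259,158,70,1],
    [0,0,-0.005,-259,158,100,1],
    [0,0,-0.005,-259,158,109,1],
    [0,0,-0.005,-259,158,109,1]
  ]
}}

```text
time: 7.45
ee_pos: [0.5826, 0.1426, 0.1371]
eef_rot: [0.707, 0.707, -0.001, -0.001]
ft_force: [-0.8, 0.1, 1.0]
width: 0.0872
grip_force: 0.0
```

Request:
{"api": "jog_arm", "payload": {
  "plan": [
    [0,0,0,0,0,0,0],
    [0,0,0,0,0,0,-1],
    [0,0,0,0,0,0,-1],
    [0,0,0,0,0,0,-1],
    [0,0,0,0,0,0,-1],
    [0,0,0,0,0,0,-1],
    [0,0,0,0,0,-20,-1],
    [0,0,0,0,0,-60,-1],
    [0,0,0,0,0,-100,-1],
    [0,0,0,0,0,-107,-1]
  ]
}}

```text
time: 8.45
ee_pos: [0.5851, 0.1434, 0.2502]
eef_rot: [0.707, 0.707, 0.003, 0.002]
ft_force: [0.5, -0.0, -1.1]
width: 0.0537
grip_force: 15.0
```

```bash
python3 go.py .52 .405 .25 90 .52 .405 .058 90
```

```text
8.4 [0.5851 0.1434 0.2502] [ 0.37  0.39 -0.9   1.45  0.31  1.44 -0.53] 0.0537
([0.006, -0.001, 0.0], [261.6, -65.1, 0.2])
([0.006, -0.001, 0.0], [261.3, -66.2, 192.2])
```

Request:
{"api": "jog_arm", "payload": {
  "plan": [
    [0,0,0,30,-7,0,-1],
    [0,0,0,75,-19,0,-1],
    [0,0,0,120,-30,0,-1],
    [0,0,0,165,-41,0,-1],
    [0,0,0,210,-52,0,-1],
    [0,0,0,245,-61,0,-1],
    [0,0,0,261,-65,0,-1],
    [0,0,0,261,-65,40,-1],
    [0,0,0,261,-65,85,-1],
    [0,0,0,261,-65,130,-1],
    [0,0,0,261,-65,165,-1],
    [0,0,0,261,-66,180,-1]
  ]
}}

```text
time: 9.65
ee_pos: [0.5162, 0.4014, 0.061]
eef_rot: [0.707, 0.707, -0.003, -0.0]
ft_force: [0.2, 0.2, -1.6]
width: 0.0538
grip_force: 15.0
```

Request:
{"api": "jog_arm", "payload": {
  "plan": [
    [0,0,0,0,0,5,-1],
    [0,0,0,0,0,9,-1],
    [0,0,0,0,0,11,-1],
    [0,0,0,0,0,11,-1],
    [0,0,0,0,0,11,-1],
    [0,0,0,0,0,11,-1]
  ]
}}

```text
time: 10.25
ee_pos: [0.518, 0.4035, 0.0552]
eef_rot: [0.707, 0.707, 0.0, 0.0]
ft_force: [0.4, -0.2, -1.4]
width: 0.0537
grip_force: 15.0
```

```bash
python3 go.py .52 .405 .0575 90; python3 -c "
from h import *
s=status.read_state();print(s['ft_force'])
P=cloud(camera('side'))
"
```

```text
10.2 [0.518  0.4035 0.0552] [-0.14  0.69 -0.84  1.51  0.54  1.18 -1.07] 0.0537
([0.001, -0.0, -0.0], [1.5, 2.0, -2.3])
[ 0.36918531 -0.24231117 -1.38135255]
```

Request:
{"api": "jog_arm", "payload": {
  "plan": [
    [0,0,0,0,0,1,-1],
    [0,0,0,0,0,2,-1],
    [0,0,0,0,0,2,-1],
    [0,0,0,0,0,2,-1]
  ]
}}

```text
time: 10.7
ee_pos: [0.5177, 0.4033, 0.0524]
eef_rot: [0.707, 0.707, -0.0, 0.0]
ft_force: [0.2, 0.4, -1.2]
width: 0.054
grip_force: 15.0
```

Request:
{"api": "jog_arm", "payload": {
  "plan": [
    [0,0,0,0,0,1,-1],
    [0,0,0,0,0,2,-1],
    [0,0,0,0,0,2,-1],
    [0,0,0,0,0,2,-1]
  ]
}}

```text
time: 11.1
ee_pos: [0.5178, 0.4037, 0.0512]
eef_rot: [0.707, 0.707, 0.0, 0.0]
ft_force: [-1.8, -1.2, 5.8]
width: 0.054
grip_force: 15.0
```

Contact. Release, rise, and check.

Request:
{"api": "jog_arm", "payload": {
  "plan": [
    [0,0,0,0,0,-1,-1],
    [0,0,0,0,0,-1,0.5],
    [0,0,0,0,0,-1,1],
    [0,0,0,0,0,-1,1],
    [0,0,0,0,0,-1,1],
    [0,0,0,0,0,-30,1],
    [0,0,0,0,0,-80,1],
    [0,0,0,0,0,-130,1],
    [0,0,0,0,0,-180,1],
    [0,0,0,0,0,-230,1],
    [0,0,0,0,0,-250,1]
  ]
}}

```text
time: 12.2
ee_pos: [0.5181, 0.4045, 0.3062]
eef_rot: [0.707, 0.707, 0.003, 0.0]
ft_force: [0.3, 0.3, -0.8]
width: 0.0868
grip_force: 0.0
```

```bash
python3 go.py .416 .2437 .30 90 .416 .2437 .12 90
python3 - <<'E'
from h import *
c=camera("side");P=cloud(c);save(c,"s2")
for (x,y) in [(.518,.403),(.428,.402)]:
    m=(np.hypot(P[...,0]-x,P[...,1]-y)<.04)&(P[...,2]>.06)&(P[...,2]<.19)
    Q=P[m]; print(len(Q),np.percentile(Q[:,2],90),Q.mean(0))
c=camera("top");P=cloud(c);save(c,"t2")
m=(np.hypot(P[...,0]-.416,P[...,1]-.2437)<.03)&(P[...,2]>.155)&(P[...,2]<.18)
print("pick",cv2.minEnclosingCircle((P[m][:,:2]*1000).astype(np.float32)))
m=(abs(P[...,0]-.573)<.05)&(abs(P[...,1]-.078)<.05);print("floor",np.nanmedian(P[m][:,2]))
cv2.imwrite("pics/c2.png",np.vstack([cv2.resize(cv2.imread("pics/s2.png")[250:480,150:450],(600,460))]))
E
```

```text
12.2 [0.5181 0.4045 0.3062] [-0.14  0.52 -0.92  1.19  0.41  1.6  -0.98] 0.0868
([0.005, -0.004, -0.0], [-160.8, -102.1, 5.0])
([0.005, -0.004, -0.0], [-161.6, -102.9, 185.0])
930 0.091179959762231 [0.51290536 0.40695368 0.08632776]
972 0.0907498001750812 [0.42428822 0.40464632 0.08624218]
pick ((416.2606201171875, 243.93125915527344), 11.885811805725098)
floor 0.11509185336346239
```

View pics/c2.png

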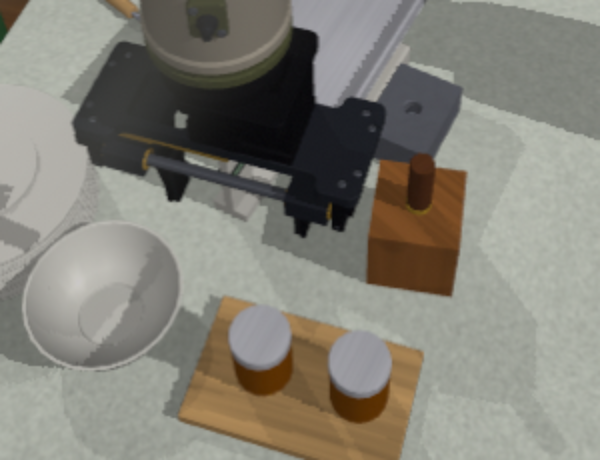

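Both jars stand upright on the board at (262,350) and (360,375), and the pan is at 0. Next is the pick.

Request:
{"api": "jog_arm", "payload": {
  "plan": [
    [0,0,-1.38,-161,-102,5,1],
    [0,0,-1.38,-161,-102,5,1],
    [0,0,-1.38,-161,-102,5,1],
    [0,0,-1.38,-161,-102,5,1],
    [0,0,-1.38,-161,-102,5,1],
    [0,0,-1.38,-161,-102,5,1],
    [0,0,-1.38,-161,-102,5,1],
    [0,0,-1.38,-161,-102,5,1],
    [0,0,-1.38,-161,-102,5,1],
    [0,0,-1.38,-161,-102,5,1],
    [0,0,-1.38,-161,-102,5,1],
    [0,0,-1.38,-161,-102,5,1]
  ]
}}

```text
time: 13.5
ee_pos: [0.4155, 0.2421, 0.2949]
eef_rot: [0.097, 0.995, -0.0, -0.0]
ft_force: [0.8, 0.2, 1.1]
width: 0.0872
grip_force: 0.0
```

```bash
python3 go.py .416 .2437 .30 169.1 .416 .2437 .105 169.1
python3 - <<'E'
from h import *
# refined hole: enlarge t2 crop, look-up by low depth
c=camera("wrist");save(c,"w1")
E
```

```text
13.5 [0.4155 0.2421 0.2949] [ 0.53  0.07 -1.18  1.66  0.06  1.45  0.73] 0.0872
([-0.0, -0.001, -0.004], [-0.1, 1.7, -5.1])
([-0.0, -0.001, -0.004], [-0.3, 1.7, 189.9])
```

Request:
{"api": "jog_arm", "payload": {
  "plan": [
    [0,0,0,0,1,40,1],
    [0,0,0,0,1,80,1],
    [0,0,0,0,1,120,1],
    [0,0,0,0,1,150,1],
    [0,0,0,0,1,170,1],
    [0,0,0,0,1,185,1],
    [0,0,0,0,1,192,1],
    [0,0,0,0,1,192,1],
    [0,0,0,0,1,192,1],
    [0,0,0,0,1,192,1]
  ]
}}

```text
time: 14.55
ee_pos: [0.4165, 0.2436, 0.1044]
eef_rot: [0.095, 0.995, 0.0, 0.001]
ft_force: [-0.8, -0.1, 0.2]
width: 0.0869
grip_force: 0.0
```

```bash
python3 go.py .416 .2437 .105 169.1
```

```text
14.6 [0.4165 0.2436 0.1044] [ 0.38  0.3  -1.11  1.93  0.31  1.09  0.52] 0.0869
([0.001, 0.001, -0.001], [0.5, 0.0, -0.6])
```

Request:
{"api": "jog_arm", "payload": {
  "plan": [
    [0,0,0,0,0,0,-0.2],
    [0,0,0,0,0,0,-1],
    [0,0,0,0,0,0,-1],
    [0,0,0,0,0,0,-1],
    [0,0,0,0,0,0,-1],
    [0,0,0,0,0,0,-1],
    [0,0,0,0,0,0,-1],
    [0,0,0,0,0,0,-1]
  ],
  "squeeze": 45
}}

```text
time: 15.35
ee_pos: [0.4159, 0.2433, 0.1035]
eef_rot: [0.095, 0.995, -0.0, -0.0]
ft_force: [0.7, -1.2, -0.4]
width: 0.0313
grip_force: 0.0
```

Request:
{"api": "jog_arm", "payload": {
  "plan": [
    [0,0,0,0,0,-10,-1],
    [0,0,0,0,0,-30,-1],
    [0,0,0,0,0,-60,-1],
    [0,0,0,0,0,-90,-1],
    [0,0,0,0,0,-110,-1],
    [0,0,0,0,0,-120,-1],
    [0,0,0,0,0,-120,-1],
    [0,0,0,0,0,-120,-1],
    [0,0,0,0,0,-120,-1]
  ]
}}

```text
time: 16.25
ee_pos: [0.4154, 0.243, 0.2225]
eef_rot: [0.095, 0.995, -0.0, -0.001]
ft_force: [-0.4, 0.2, -0.6]
width: 0.0233
grip_force: 45.0
```

```bash
python3 go.py .452 .1015 .15 169.1
python3 - <<'E'
from h import *
P=cloud(camera("side"))
s=status.read_state();x,y,z=s["ee_pos"]
# shank points below handle: column fit
m=(np.hypot(P[...,0]-x,P[...,1]-y)<.03)&(P[...,2]>z-.09)&(P[...,2]<z-.02)&(P[...,2]>.105)
Q=P[m];print(len(Q))
for a in np.arange(.1,.22,.01):
    q=Q[(Q[:,2]>a)&(Q[:,2]<a+.01)]
    if len(q):print(round(a,2),len(q),np.round(np.median(q,0),4))
E
```

```text
16.2 [0.4154 0.243  0.2225] [ 0.5   0.14 -1.19  1.78  0.13  1.31  0.67] 0.0233
([-0.001, -0.001, -0.0], [-62.8, -131.9, 72.5])
23
0.13 8 [0.4129 0.2435 0.1364]
0.14 12 [0.4116 0.2451 0.1444]
0.15 3 [0.4129 0.2466 0.1508]
```

Run:
```python
from h import *
c=camera("side");P=cloud(c);save(c,"s3")
s=status.read_state();x,y,z=s["ee_pos"]
m=(np.hypot(P[...,0]-x,P[...,1]-y)<.022)&(P[...,2]<z)&(P[...,2]>.1)
Q=P[m]
for a in np.arange(.1,.225,.006):
    q=Q[(Q[:,2]>a)&(Q[:,2]<a+.006)]
    if len(q):print(round(a,3),len(q),np.round(np.median(q,0),4))
v,u=np.where(m);print(u.min(),u.max(),v.min(),v.max())
cu,cv_=int(u.mean()),int(v.mean())
cv2.imwrite("pics/c3.png",cv2.resize(cv2.imread("pics/s3.png")[cv_-50:cv_+70,cu-70:cu+70],(700,600),interpolation=cv2.INTER_CUBIC));print(cu,cv_)
T=np.array(c["world_from_camera"]);K=np.array([[c["fx"],0,c["cx"]],[0,c["fy"],c["cy"]],[0,0,1.]])
W=np.linalg.inv(T)
for zz in (.2225,.20,.18,.16,.14,.1325,.12,.11): 
    p=W@np.array([x,y,zz,1]);q=K@(p[:3]/p[2]);print(zz,np.round((q[:2]-[cu-70,cv_-50])*5))
```

```text
0.13 8 [0.4126 0.2451 0.1338]
0.136 10 [0.4122 0.2441 0.1374]
0.142 6 [0.4116 0.244  0.1439]
0.148 5 [0.4127 0.2455 0.1492]
358 362 337 343
359 340
0.2225 [360. 116.]
0.2 [357. 153.]
0.18 [353. 184.]
0.16 [350. 215.]
0.14 [347. 245.]
0.1325 [346. 255.]
0.12 [344. 273.]
0.11 [343. 287.]
```

View pics/c3.png

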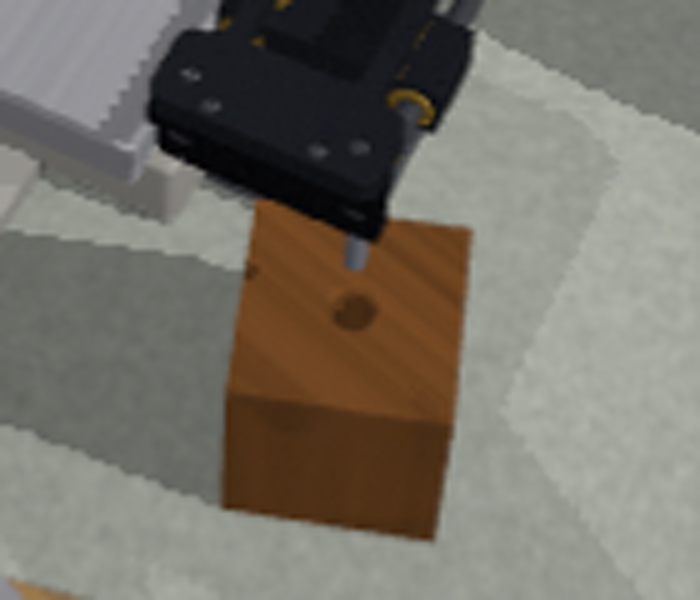

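The tip shows at (355,270), above and in line with the block hole at (354,312), so the pick hangs straight. Move it over the button hole.

Request:
{"api": "jog_arm", "payload": {
  "plan": [
    [0,0,0,-20,-42,0,-1],
    [0,0,0,-40,-84,0,-1],
    [0,0,0,-55,-116,0,-1],
    [0,0,0,-63,-132,0,-1],
    [0,0,0,-63,-132,25,-1],
    [0,0,0,-63,-132,50,-1],
    [0,0,0,-63,-132,60,-1],
    [0,0,0,-63,-132,60,-1],
    [0,0,0,-63,-132,60,-1],
    [0,0,0,-63,-132,60,-1]
  ]
}}

```text
time: 17.35
ee_pos: [0.4534, 0.1021, 0.1645]
eef_rot: [0.095, 0.995, 0.0, 0.001]
ft_force: [-0.8, -0.1, 0.2]
width: 0.0228
grip_force: 45.0
```

```bash
python3 go.py .4523 .1013 .142 169.1
python3 - <<'E'
from h import *
c=camera("side");save(c,"s4");w=camera("wrist");save(w,"w4")
a=cv2.imread("pics/s4.png")[270:360,310:410];b=cv2.imread("pics/w4.png")
cv2.imwrite("pics/c4.png",np.hstack([cv2.resize(a,(440,396),interpolation=2),cv2.resize(b,(360,270))[:,:] if 0 else cv2.copyMakeBorder(cv2.resize(b,(360,270)),0,126,0,0,0)]))
E
```

```text
17.4 [0.4534 0.1021 0.1645] [ 0.72  0.12 -1.08  1.9   0.12  1.18  0.98] 0.0228
([0.0, 0.001, -0.0], [0.9, -1.0, 22.5])
```

View pics/c4.png

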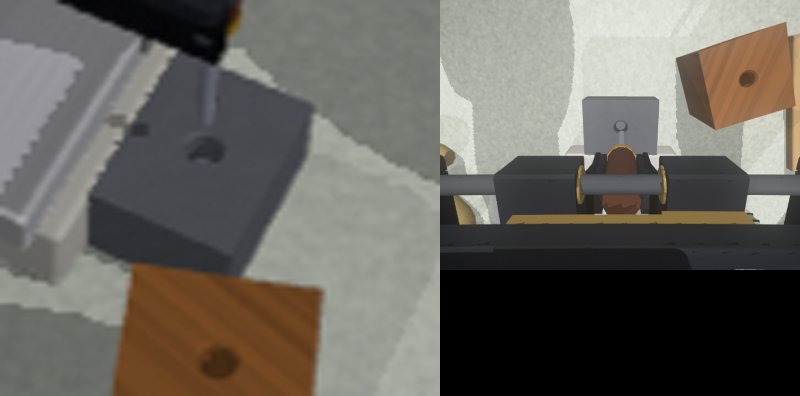

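In the side crop the tip is at (210,123), about 22 mm above the hole at (206,150), and the two are aligned. Descend.

Request:
{"api": "jog_arm", "payload": {
  "plan": [
    [0,0,0,0.5,-0.5,10,-1],
    [0,0,0,0.5,-0.5,18,-1],
    [0,0,0,0.5,-0.5,25,-1],
    [0,0,0,0.5,-0.5,30,-1],
    [0,0,0,0.5,-0.5,34,-1],
    [0,0,0,0.5,-0.5,36,-1],
    [0,0,0,0.5,-0.5,36,-1],
    [0,0,0,0.5,-0.5,36,-1]
  ]
}}

```text
time: 18.25
ee_pos: [0.4523, 0.1015, 0.1277]
eef_rot: [0.095, 0.995, 0.0, 0.0]
ft_force: [0.3, -0.6, -1.3]
width: 0.0231
grip_force: 45.0
```

Request:
{"api": "jog_arm", "payload": {
  "plan": [
    [0,0,0,0,0,1,-1],
    [0,0,0,0,0,2,-1],
    [0,0,0,0,0,3,-1],
    [0,0,0,0,0,4,-1],
    [0,0,0,0,0,4,-1],
    [0,0,0,0,0,4,-1]
  ]
}}

```text
time: 18.85
ee_pos: [0.4522, 0.1013, 0.1236]
eef_rot: [0.095, 0.995, -0.0, 0.0]
ft_force: [0.0, -0.4, 1.0]
width: 0.0233
grip_force: 45.0
```

Request:
{"api": "jog_arm", "payload": {
  "plan": [
    [0,0,0,0,0,2,-1],
    [0,0,0,0,0,4,-1],
    [0,0,0,0,0,5,-1],
    [0,0,0,0,0,5,-1],
    [0,0,0,0,0,5,-1]
  ]
}}

```text
time: 19.35
ee_pos: [0.4523, 0.1014, 0.1186]
eef_rot: [0.095, 0.995, -0.0, 0.0]
ft_force: [-0.4, -0.0, 2.9]
width: 0.0234
grip_force: 45.0
```

Request:
{"api": "jog_arm", "payload": {
  "plan": [
    [0,0,0,0,0,1,-1],
    [0,0,0,0,0,2,-1],
    [0,0,0,0,0,2,-1],
    [0,0,0,0,0,2,-1],
    [0,0,0,0,0,2,-1],
    [0,0,0,0,0,2,-1]
  ]
}}

```text
time: 19.95
ee_pos: [0.4525, 0.1015, 0.1171]
eef_rot: [0.095, 0.995, -0.0, 0.0]
ft_force: [-1.8, -1.1, 11.0]
width: 0.0238
grip_force: 45.0
```

Bottomed at 11 N. Hold a little longer, then rise.

Request:
{"api": "jog_arm", "payload": {
  "plan": [
    [0,0,0,0,0,0,-1],
    [0,0,0,0,0,0,-1],
    [0,0,0,0,0,0,-1],
    [0,0,0,0,0,-10,-1],
    [0,0,0,0,0,-30,-1],
    [0,0,0,0,0,-60,-1],
    [0,0,0,0,0,-90,-1],
    [0,0,0,0,0,-107,-1],
    [0,0,0,0,0,-107,-1],
    [0,0,0,0,0,-107,-1]
  ]
}}

```text
time: 20.95
ee_pos: [0.4519, 0.1012, 0.2231]
eef_rot: [0.095, 0.995, -0.0, -0.0]
ft_force: [0.9, 0.8, -1.1]
width: 0.0235
grip_force: 45.0
```

```bash
python3 go.py .4156 .2433 .222 169.1
```

```text
20.9 [0.4519 0.1012 0.2231] [ 0.77  0.04 -1.09  1.82  0.04  1.3   1.05] 0.0235
([-0.001, -0.0, -0.001], [62.7, 132.6, 1.1])
```

Request:
{"api": "jog_arm", "payload": {
  "plan": [
    [0,0,0,20,42,0,-1],
    [0,0,0,40,84,0,-1],
    [0,0,0,55,116,0,-1],
    [0,0,0,63,132.5,0,-1],
    [0,0,0,63,132.5,0,-1],
    [0,0,0,63,132.5,10,-1],
    [0,0,0,63,132.5,20,-1],
    [0,0,0,63,132.5,20,-1],
    [0,0,0,63,132.5,20,-1]
  ]
}}

```text
time: 21.85
ee_pos: [0.4155, 0.2425, 0.203]
eef_rot: [0.096, 0.995, -0.0, -0.0]
ft_force: [0.1, -0.7, -0.6]
width: 0.0233
grip_force: 45.0
```

```bash
python3 go.py .4156 .2433 .112 169.1
python3 - <<'E'
from h import *
c=camera("side");save(c,"s5")
a=cv2.imread("pics/s5.png")[290:410,290:430]
cv2.imwrite("pics/c5.png",cv2.resize(a,(700,600),interpolation=2))
E
```

```text
21.9 [0.4155 0.2425 0.203 ] [ 0.51  0.17 -1.21  1.81  0.16  1.28  0.64] 0.0233
([-0.001, -0.001, -0.002], [-0.0, 0.8, 91.0])
```

View pics/c5.png

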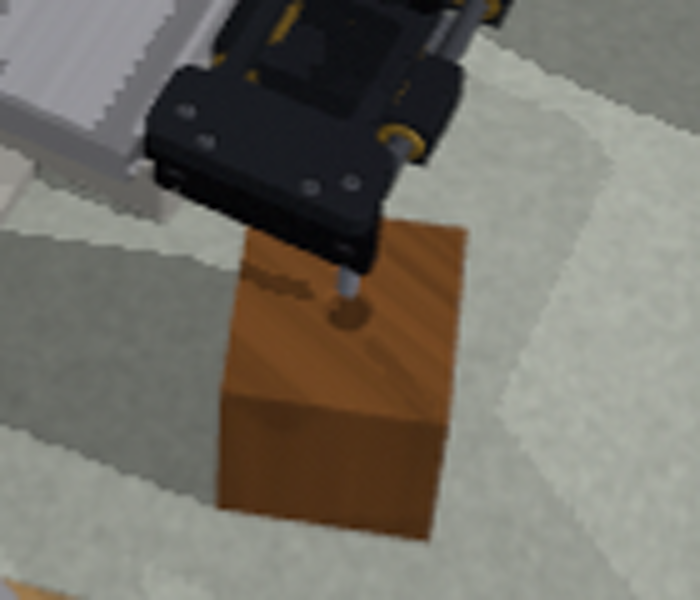

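The tip at (350,298) sits just above the hole at (349,314), centred. Insert.

Request:
{"api": "jog_arm", "payload": {
  "plan": [
    [0,0,0,0,0.5,12,-1],
    [0,0,0,0,0.5,25,-1],
    [0,0,0,0,0.5,45,-1],
    [0,0,0,0,0.5,65,-1],
    [0,0,0,0,0.5,80,-1],
    [0,0,0,0,0.5,86,-1],
    [0,0,0,0,0.5,88,-1],
    [0,0,0,0,0.5,88,-1],
    [0,0,0,0,0.5,88,-1]
  ]
}}

```text
time: 22.8
ee_pos: [0.4159, 0.2442, 0.1162]
eef_rot: [0.095, 0.995, 0.0, 0.0]
ft_force: [0.7, -0.4, -0.7]
width: 0.0233
grip_force: 45.0
```

Request:
{"api": "jog_arm", "payload": {
  "plan": [
    [0,0,0,0,0,1,-1],
    [0,0,0,0,0,2,-1],
    [0,0,0,0,0,3,-1],
    [0,0,0,0,0,3,-1],
    [0,0,0,0,0,3,-1]
  ]
}}

```text
time: 23.3
ee_pos: [0.4155, 0.2439, 0.1125]
eef_rot: [0.095, 0.995, -0.0, 0.0]
ft_force: [0.4, 0.0, -0.9]
width: 0.0235
grip_force: 45.0
```

Request:
{"api": "jog_arm", "payload": {
  "plan": [
    [0,0,0,0,0,1,-1],
    [0,0,0,0,0,2,-1],
    [0,0,0,0,0,3,-1],
    [0,0,0,0,0,3,-1],
    [0,0,0,0,0,3,-1]
  ]
}}

```text
time: 23.8
ee_pos: [0.4158, 0.244, 0.1108]
eef_rot: [0.095, 0.995, -0.001, 0.0]
ft_force: [-5.9, -4.8, 21.6]
width: 0.0233
grip_force: 45.0
```

Request:
{"api": "jog_arm", "payload": {
  "plan": [
    [0,0,0,0,0,1,-1],
    [0,0,0,0,0,2,-1],
    [0,0,0,0,0,2,-1],
    [0,0,0,0,0,2,-1]
  ]
}}

```text
time: 24.2
ee_pos: [0.416, 0.244, 0.1106]
eef_rot: [0.095, 0.995, -0.001, 0.001]
ft_force: [-16.0, -13.5, 49.4]
width: 0.0233
grip_force: 45.0
```

Seated, and pressed harder than needed. Back off, release and rise.

Request:
{"api": "jog_arm", "payload": {
  "plan": [
    [0,0,0,0,0,-2,-1],
    [0,0,0,0,0,-4,-1],
    [0,0,0,0,0,-4,0],
    [0,0,0,0,0,-4,1],
    [0,0,0,0,0,-4,1],
    [0,0,0,0,0,-4,1],
    [0,0,0,0,0,-4,1],
    [0,0,0,0,0,-40,1],
    [0,0,0,0,0,-90,1],
    [0,0,0,0,0,-140,1],
    [0,0,0,0,0,-180,1],
    [0,0,0,0,0,-180,1]
  ]
}}

```text
time: 25.4
ee_pos: [0.4172, 0.2454, 0.2923]
eef_rot: [0.095, 0.995, 0.001, 0.003]
ft_force: [1.4, 0.8, -1.2]
width: 0.0861
grip_force: 0.0
```

```bash
python3 go.py .545 -.189 .25 90
python3 - <<'E'
from h import *
c=camera("top");save(c,"t6");P=cloud(c)
m=(np.hypot(P[...,0]-.416,P[...,1]-.2437)<.03)&(P[...,2]>.14)&(P[...,2]<.2)
print("pick",cv2.minEnclosingCircle((P[m][:,:2]*1000).astype(np.float32)),np.median(P[m][:,2]))
S=cloud(camera("side"))
m=(np.hypot(S[...,0]-.416,S[...,1]-.2437)<.03)&(S[...,2]>.14)&(S[...,2]<.2)
print("pick side",np.median(S[m],0),S[m][:,2].max())
m=((P[...,2]>.012)&(P[...,2]<.06)&(P[...,1]<-.13)&(P[...,1]>-.47)&(P[...,0]>.38)&(P[...,0]<.7)).astype(np.uint8)
n,l,st,ce=cv2.connectedComponentsWithStats(m)
for i in range(1,n):
    if st[i,4]<200: continue
    Q=P[l==i]; x=Q[:,:2]*1000; (cc,s,a)=cv2.minAreaRect(x.astype(np.float32))
    w,v=np.linalg.eigh(np.cov(x.T)); ax=v[:,1]
    print(np.round(ce[i]),np.round(cc,1),np.round(s,1),"long-axis yaw",round(np.degrees(np.arctan2(ax[1],ax[0]))%180,1),np.round(np.percentile(Q[:,2],95),4))
E
```

```text
25.4 [0.4172 0.2454 0.2923] [ 0.58  0.08 -1.24  1.67  0.08  1.44  0.71] 0.0861
([0.007, 0.003, 1.38], [-207.6, -402.4, 42.4])
pick ((0.0, 0.0), 0.0) nan
pick side [0.41279553 0.2486637  0.16229716] 0.168126697433159
[437. 198.] [ 663.6 -292.8] [50.9 31.1] long-axis yaw 37.6 0.0593
[389. 208.] [ 642.8 -183. ] [80.6 44. ] long-axis yaw 58.5 0.0438
[443. 249.] [ 551.8 -300.9] [43.8 78.5] long-axis yaw 175.0 0.0438
[393. 252.] [ 545.  -189.4] [78.2 45.4] long-axis yaw 24.5 0.0441
[493. 248.] [ 552.7 -410.6] [77.6 43.2] long-axis yaw 70.5 0.0437
[491. 289.] [ 463.5 -401.4] [43.9 78.2] long-axis yaw 153.0 0.0436
[445. 302.] [ 434.6 -298.7] [41.7 77.5] long-axis yaw 177.0 0.0438
[396. 297.] [ 446.6 -193.6] [79.8 42.4] long-axis yaw 74.8 0.0437
  return _methods._mean(a, axis=axis, dtype=dtype,
  ret = ret.dtype.type(ret / rcount)
```

The pick stands seated, with its top at 165 mm. Now the potatoes; first is A at (447,-194), yaw 74.8.

```bash
python3 go.py .4466 -.1936 .25 74.8
```

```text
25.5 [0.4159 0.2439 0.2879] [ 0.58  0.09 -1.24  1.67  0.08  1.44  0.71] 0.0865
([0.001, 0.001, 1.645], [-113.3, -423.7, 38.1])
```

Request:
{"api": "jog_arm", "payload": {
  "plan": [
    [0,0,1.645,-113,-424,38,0.4],
    [0,0,1.645,-113,-424,38,0.4],
    [0,0,1.645,-113,-424,38,0.4],
    [0,0,1.645,-113,-424,38,0.4],
    [0,0,1.645,-113,-424,38,0.4],
    [0,0,1.645,-113,-424,38,0.4],
    [0,0,1.645,-113,-424,38,0.4],
    [0,0,1.645,-113,-424,38,0.4],
    [0,0,1.645,-113,-424,38,0.4],
    [0,0,1.645,-113,-424,38,0.4],
    [0,0,1.645,-113,-424,38,0.4],
    [0,0,1.645,-113,-424,38,0.4]
  ]
}}

```text
time: 26.7
ee_pos: [0.4454, -0.1937, 0.2479]
eef_rot: [0.795, 0.606, -0.0, -0.001]
ft_force: [0.3, 0.4, 0.1]
width: 0.0607
grip_force: 0.0
```

```bash
cat > pot.py <<'E'
from h import *
def pots():
    c=camera("top");P=cloud(c);out=[]
    m=((P[...,2]>.012)&(P[...,2]<.06)&(P[...,1]<-.13)&(P[...,1]>-.5)&(P[...,0]>.36)&(P[...,0]<.75)).astype(np.uint8)
    n,l,st,ce=cv2.connectedComponentsWithStats(m)
    for i in range(1,n):
        if st[i,4]<150: continue
        x=P[l==i][:,:2]*1000; (cc,s,a)=cv2.minAreaRect(x.astype(np.float32)); v=np.linalg.eigh(np.cov(x.T))[1][:,1]
        print(np.round(cc,1),np.round(s,1),round(np.degrees(np.arctan2(v[1],v[0]))%180,1))
    ex=np.array([.982,-.189]);ey=np.array([.189,.982]); d=P[...,:2]-np.array([.573,.078]); a=d@ex;b=d@ey
    # floor: lower mode of points inside the pan
    m=(abs(a)<.08)&(abs(b)<.115)&(P[...,2]<.14)&(P[...,2]>.05); z=P[m][:,2]
    h,e=np.histogram(z,bins=np.arange(.05,.14,.002)); k=[j for j in range(len(h)) if h[j]>0.06*len(z)][0]
    f=np.median(z[(z>e[k]-.003)&(z<e[k]+.005)]);print("floor",round(float(f),4),"sunk mm",round((.115-f)*1000,1))
if __name__=="__main__": pots()
E
python3 pot.py; python3 go.py .4466 -.1936 .006 74.8
```

```text
[ 664. -293.] [50.8 31.5] 38.0
[ 643.6 -183.2] [79.6 44.8] 58.6
[ 545.2 -189.3] [78.2 44.7] 24.9
[ 448.6 -186.8] [65.7 42.4] 75.2
floor 0.1148 sunk mm 0.2
26.8 [ 0.4455 -0.1935  0.2482] [ 1.09  0.06 -0.8   1.74  0.05  1.36  0.03] 0.061
([-0.002, -0.001, 0.004], [0.0, 1.6, 242.2])
```

Request:
{"api": "jog_arm", "payload": {
  "plan": [
    [0,0,0,0,1,50,0.4],
    [0,0,0,0,1,100,0.4],
    [0,0,0,0,1,150,0.4],
    [0,0,0,0,1,190,0.4],
    [0,0,0,0,1,220,0.4],
    [0,0,0,0,1,236,0.4],
    [0,0,0,0,1,241,0.4],
    [0,0,0,0,1,241,0.4],
    [0,0,0,0,1,241,-1],
    [0,0,0,0,1,241,-1],
    [0,0,0,0,1,241,-1],
    [0,0,0,0,1,241,-1]
  ],
  "squeeze": 20
}}

```text
time: 27.95
ee_pos: [0.4474, -0.1945, 0.0093]
eef_rot: [0.794, 0.607, 0.0, 0.001]
ft_force: [-1.4, -0.2, 7.2]
width: 0.0426
grip_force: 20.0
```

Request:
{"api": "jog_arm", "payload": {
  "plan": [
    [0,0,0,0,0,0,-1],
    [0,0,0,0,0,0,-1],
    [0,0,0,0,0,0,-1],
    [0,0,0,0,0,-40,-1],
    [0,0,0,0,0,-90,-1],
    [0,0,0,0,0,-140,-1],
    [0,0,0,0,0,-190,-1],
    [0,0,0,0,0,-220,-1],
    [0,0,0,0,0,-220,-1],
    [0,0,0,0,0,-220,-1]
  ]
}}

```text
time: 28.95
ee_pos: [0.447, -0.1943, 0.2286]
eef_rot: [0.794, 0.607, -0.0, 0.001]
ft_force: [-0.6, -0.5, -1.9]
width: 0.0427
grip_force: 20.0
```

```bash
python3 go.py .5182 .0051 .22 79.1 .5182 .0051 .124 79.1
```

```text
28.9 [ 0.447  -0.1943  0.2286] [ 1.11  0.08 -0.82  1.77  0.06  1.32  0.01] 0.0427
([0.001, 0.001, -0.075], [211.1, 16.5, 8.4])
([0.001, 0.001, -0.075], [211.1, 16.4, 104.4])
```

Request:
{"api": "jog_arm", "payload": {
  "plan": [
    [0,0,-0.02,45,4,0,-1],
    [0,0,-0.04,90,7,0,-1],
    [0,0,-0.06,135,11,0,-1],
    [0,0,-0.075,180,14,0,-1],
    [0,0,-0.075,211,16,0,-1],
    [0,0,-0.075,211,16,30,-1],
    [0,0,-0.075,211,16,65,-1],
    [0,0,-0.075,211,16,90,-1],
    [0,0,-0.075,211,16,101,-1],
    [0,0,-0.075,211,16,103,-1],
    [0,0,-0.075,211,16,103,-1],
    [0,0,-0.075,211,16,103,-1]
  ]
}}

```text
time: 30.15
ee_pos: [0.5184, 0.0054, 0.1266]
eef_rot: [0.771, 0.637, 0.001, 0.001]
ft_force: [0.2, 0.3, -0.4]
width: 0.0422
grip_force: 20.0
```

Request:
{"api": "jog_arm", "payload": {
  "plan": [
    [0,0,0,0,0,0,0.1],
    [0,0,0,0,0,0,0.3],
    [0,0,0,0,0,0,0.3],
    [0,0,0,0,0,0,0.3],
    [0,0,0,0,0,-20,0.3],
    [0,0,0,0,0,-60,0.4],
    [0,0,0,0,0,-100,0.4],
    [0,0,0,0,0,-120,0.4]
  ]
}}

```text
time: 30.95
ee_pos: [0.5187, 0.0058, 0.2489]
eef_rot: [0.771, 0.637, 0.001, 0.001]
ft_force: [0.1, 0.5, 0.8]
width: 0.0603
grip_force: 0.0
```

```bash
python3 go.py .545 -.1893 .245 24.6  .545 -.1893 .006 24.6; python3 pot.py
```

```text
30.9 [0.5187 0.0058 0.2489] [ 0.8   0.19 -1.    1.66  0.16  1.37 -0.41] 0.0603
([0.003, -0.002, 0.952], [-186.6, 62.6, 4.1])
([0.003, -0.002, 0.952], [-186.7, 61.7, 243.1])
[ 664.1 -293.2] [50.8 31.8] 38.5
[ 642.8 -182.7] [79.9 44.5] 58.9
[ 551.5 -300.3] [43.5 78.7] 175.3
[ 545.2 -189.6] [78.3 45.5] 24.9
[ 552.4 -410.7] [77.8 42.4] 70.5
[ 463.6 -401.4] [43.4 78.4] 153.2
[ 434.6 -298.7] [41.5 77.7] 176.9
floor 0.1071 sunk mm 7.9
```

Potato A placed; pan sunk 7.9 mm. Next is B.

Request:
{"api": "jog_arm", "payload": {
  "plan": [
    [0,0,0.952,-187,62,0,0.4],
    [0,0,0.952,-187,62,0,0.4],
    [0,0,0.952,-187,62,0,0.4],
    [0,0,0.952,-187,62,0,0.4],
    [0,0,0.952,-187,62,40,0.4],
    [0,0,0.952,-187,62,80,0.4],
    [0,0,0.952,-187,62,125,0.4],
    [0,0,0.952,-187,62,170,0.4],
    [0,0,0.952,-187,62,205,0.4],
    [0,0,0.952,-187,62,228,0.4],
    [0,0,0.952,-187,62,240,0.4],
    [0,0,0.952,-187,62,240,0.4]
  ]
}}

```text
time: 32.2
ee_pos: [0.5424, -0.1897, 0.0042]
eef_rot: [0.977, 0.213, -0.001, -0.001]
ft_force: [-0.7, -0.1, 0.1]
width: 0.061
grip_force: 0.0
```

Request:
{"api": "jog_arm", "payload": {
  "plan": [
    [0,0,0,0,0,0,-1],
    [0,0,0,0,0,0,-1],
    [0,0,0,0,0,0,-1],
    [0,0,0,0,0,0,-1],
    [0,0,0,0,0,0,-1],
    [0,0,0,0,0,0,-1],
    [0,0,0,0,0,-40,-1],
    [0,0,0,0,0,-90,-1],
    [0,0,0,0,0,-140,-1],
    [0,0,0,0,0,-190,-1],
    [0,0,0,0,0,-220,-1],
    [0,0,0,0,0,-220,-1]
  ]
}}

```text
time: 33.4
ee_pos: [0.5453, -0.1902, 0.2306]
eef_rot: [0.977, 0.213, 0.003, 0.002]
ft_force: [0.5, -0.4, -1.5]
width: 0.0426
grip_force: 20.0
```

```bash
python3 go.py .5968 -.0101 .22 79.1 .5968 -.0101 .120 79.1
```

```text
33.4 [ 0.5453 -0.1902  0.2306] [ 0.87  0.3  -0.74  1.56  0.21  1.36 -1.04] 0.0426
([0.008, -0.002, -0.952], [121.6, -142.4, 10.3])
([0.008, -0.002, -0.952], [121.2, -143.0, 110.3])
```

Request:
{"api": "jog_arm", "payload": {
  "plan": [
    [0,0,-0.952,121,-142,0,-1],
    [0,0,-0.952,121,-142,0,-1],
    [0,0,-0.952,121,-142,0,-1],
    [0,0,-0.952,121,-142,0,-1],
    [0,0,-0.952,121,-142,0,-1],
    [0,0,-0.952,121,-142,0,-1],
    [0,0,-0.952,121,-142,35,-1],
    [0,0,-0.952,121,-143,70,-1],
    [0,0,-0.952,121,-143,98,-1],
    [0,0,-0.952,121,-143,109,-1],
    [0,0,-0.952,121,-143,111,-1],
    [0,0,-0.952,121,-143,111,-1]
  ]
}}

```text
time: 34.6
ee_pos: [0.5942, -0.0094, 0.1152]
eef_rot: [0.771, 0.637, 0.0, 0.0]
ft_force: [0.6, 0.2, -1.1]
width: 0.0425
grip_force: 20.0
```

Request:
{"api": "jog_arm", "payload": {
  "plan": [
    [0,0,0,0,0,0,-1],
    [0,0,0,0,0,0,0.1],
    [0,0,0,0,0,0,0.3],
    [0,0,0,0,0,0,0.3],
    [0,0,0,0,0,0,0.3],
    [0,0,0,0,0,-20,0.3],
    [0,0,0,0,0,-60,0.4],
    [0,0,0,0,0,-100,0.4],
    [0,0,0,0,0,-120,0.4],
    [0,0,0,0,0,-120,0.4]
  ]
}}

```text
time: 35.6
ee_pos: [0.5953, -0.0092, 0.2379]
eef_rot: [0.771, 0.637, 0.002, 0.002]
ft_force: [-0.5, 0.1, -0.4]
width: 0.0609
grip_force: 0.0
```

```bash
python3 go.py .643 -.183 .245 58.7  .643 -.183 .007 58.7; python3 pot.py
```

```text
35.6 [ 0.5953 -0.0092  0.2379] [ 0.68  0.41 -0.97  1.49  0.34  1.42 -0.49] 0.0609
([0.005, -0.001, 0.356], [-161.7, 79.7, -6.8])
([0.005, -0.001, 0.356], [-161.9, 78.5, 231.2])
[ 664.2 -293.2] [50.8 31.5] 38.7
[ 637.9 -191.5] [59.8 42.8] 29.1
[ 551.5 -300.1] [42.3 78.4] 175.1
[ 552.1 -411. ] [79.  42.4] 70.5
[ 463.5 -401.2] [44.  77.5] 153.2
[ 434.6 -298.7] [41.6 77.5] 177.1
floor 0.0956 sunk mm 19.4
```

The pan has sunk 19.4 mm. Potato C is partly hidden or was knocked, so take E at (551.5,-300) first.

```bash
python3 go.py .5515 -.3002 .245 -4.9  .5515 -.3002 .007 -4.9
```

```text
35.6 [ 0.5945 -0.0095  0.2357] [ 0.68  0.41 -0.96  1.49  0.34  1.42 -0.49] 0.0611
([0.002, -0.002, 1.466], [-293.6, 12.7, -9.3])
([0.002, -0.002, 1.466], [-293.6, 12.2, 228.7])
```

Request:
{"api": "jog_arm", "payload": {
  "plan": [
    [0,0,1.466,-294,12,0,0.4],
    [0,0,1.466,-294,12,0,0.4],
    [0,0,1.466,-294,12,0,0.4],
    [0,0,1.466,-294,12,0,0.4],
    [0,0,1.466,-294,12,0,0.4],
    [0,0,1.466,-294,12,0,0.4],
    [0,0,1.466,-294,12,0,0.4],
    [0,0,1.466,-294,12,40,0.4],
    [0,0,1.466,-294,12,80,0.4],
    [0,0,1.466,-294,12,110,0.4],
    [0,0,1.466,-294,12,140,0.4],
    [0,0,1.466,-294,12,140,0.4]
  ]
}}

```text
time: 36.85
ee_pos: [0.5467, -0.2992, 0.0889]
eef_rot: [0.999, -0.042, -0.004, -0.002]
ft_force: [-0.9, 0.1, -1.0]
width: 0.0613
grip_force: 0.0
```

```bash
python3 go.py .5515 -.3002 .007 -4.9;python3 pot.py
```

```text
36.9 [ 0.5467 -0.2992  0.0889] [ 0.87  0.5  -0.58  1.58  0.29  1.15 -1.43] 0.0613
([-0.003, 0.008, 0.001], [5.5, 0.8, 81.9])
[ 664.3 -293. ] [50.5 32.1] 38.4
[ 642.9 -182.8] [79.6 44.3] 58.4
[ 461.6 -385.5] [24.6 74.1] 169.6
[ 434.6 -298.6] [42.4 78. ] 177.2
floor 0.0964 sunk mm 18.6
```

Request:
{"api": "jog_arm", "payload": {
  "plan": [
    [0,0,0,0,0,0,0.4],
    [0,0,0,0,0,40,0.4],
    [0,0,0,0,0,70,0.4],
    [0,0,0,0,0,84,0.4],
    [0,0,0,0,0,86,0.4],
    [0,0,0,0,0,86,0.4],
    [0,0,0,0,0,86,-1],
    [0,0,0,0,0,86,-1],
    [0,0,0,0,0,86,-1],
    [0,0,0,0,0,86,-1],
    [0,0,0,0,0,86,-1],
    [0,0,0,0,0,86,-1]
  ]
}}

```text
time: 38.1
ee_pos: [0.5506, -0.301, 0.0094]
eef_rot: [0.999, -0.043, 0.001, 0.0]
ft_force: [-1.4, -0.7, 5.4]
width: 0.0426
grip_force: 20.0
```

Request:
{"api": "jog_arm", "payload": {
  "plan": [
    [0,0,0,0,0,-10,-1],
    [0,0,0,0,0,-40,-1],
    [0,0,0,0,0,-90,-1],
    [0,0,0,0,0,-140,-1],
    [0,0,0,0,0,-190,-1],
    [0,0,0,0,0,-220,-1],
    [0,0,0,0,0,-220,-1],
    [0,0,0,0,0,-220,-1]
  ]
}}

```text
time: 38.9
ee_pos: [0.5501, -0.3005, 0.2288]
eef_rot: [0.999, -0.042, 0.0, 0.0]
ft_force: [-0.1, -0.4, -2.3]
width: 0.0421
grip_force: 20.0
```

```bash
python3 go.py .5337 .0856 .22 79.1 .5337 .0856 .110 79.1
```

```text
38.9 [ 0.5501 -0.3005  0.2288] [ 0.89  0.4  -0.61  1.42  0.23  1.39 -1.38] 0.0421
([0.001, -0.0, -1.466], [-49.1, -383.3, 8.7])
([0.001, -0.0, -1.466], [-49.2, -383.3, 118.7])
```

Request:
{"api": "jog_arm", "payload": {
  "plan": [
    [0,0,-1.466,-49,-383,0,-1],
    [0,0,-1.466,-49,-383,0,-1],
    [0,0,-1.466,-49,-383,0,-1],
    [0,0,-1.466,-49,-383,0,-1],
    [0,0,-1.466,-49,-383,0,-1],
    [0,0,-1.466,-49,-383,0,-1],
    [0,0,-1.466,-49,-383,0,-1],
    [0,0,-1.466,-49,-383,0,-1],
    [0,0,-1.466,-49,-383,0,-1],
    [0,0,-1.466,-49,-383,0,-1],
    [0,0,-1.466,-49,-383,35,-1],
    [0,0,-1.466,-49,-383,60,-1]
  ]
}}

```text
time: 40.1
ee_pos: [0.5326, 0.0848, 0.1656]
eef_rot: [0.771, 0.637, -0.001, -0.001]
ft_force: [-0.6, -1.0, -2.3]
width: 0.0425
grip_force: 20.0
```

Request:
{"api": "jog_arm", "payload": {
  "plan": [
    [0,0,0,0,2,30,-1],
    [0,0,0,0,2,50,-1],
    [0,0,0,0,2,59,-1],
    [0,0,0,0,2,60,-1],
    [0,0,0,0,2,60,-1],
    [0,0,0,0,2,60,0.1],
    [0,0,0,0,2,60,0.3],
    [0,0,0,0,2,60,0.3],
    [0,0,0,0,2,60,0.3],
    [0,0,0,0,2,30,0.3],
    [0,0,0,0,2,-20,0.4],
    [0,0,0,0,2,-60,0.4]
  ]
}}

```text
time: 41.3
ee_pos: [0.5358, 0.0852, 0.2308]
eef_rot: [0.771, 0.637, 0.0, 0.0]
ft_force: [1.3, 0.1, 0.3]
width: 0.0602
grip_force: 0.0
```

```bash
python3 go.py .643 -.183 .22 58.6; sleep 0; python3 pot.py
```

```text
41.3 [0.5358 0.0852 0.2308] [ 0.64  0.29 -1.04  1.63  0.26  1.37 -0.62] 0.0602
([0.001, -0.0, 0.359], [-243.2, 155.7, 10.8])
[ 664.3 -293.3] [50.7 31.9] 38.9
[ 643.4 -183.3] [79.3 44.7] 58.9
[ 552.5 -411. ] [79.3 42.5] 70.5
[ 463.7 -401.1] [43.8 78.4] 153.2
[ 434.5 -299. ] [41.7 77.7] 176.9
floor 0.0845 sunk mm 30.5
```

Pan sunk 30.5 mm, so any one more potato puts it at 38 to 43 mm. Taking C.

Request:
{"api": "jog_arm", "payload": {
  "plan": [
    [0,0,0.359,-243,156,0,0.4],
    [0,0,0.359,-243,156,0,0.4],
    [0,0,0.359,-243,156,0,0.4],
    [0,0,0.359,-243,156,0,0.4],
    [0,0,0.359,-243,156,0,0.4],
    [0,0,0.359,-243,156,0,0.4],
    [0,0,0.359,-243,156,40,0.4],
    [0,0,0.359,-243,156,90,0.4],
    [0,0,0.359,-243,156,130,0.4],
    [0,0,0.359,-243,156,140,0.4],
    [0,0,0.359,-243,156,140,0.4],
    [0,0,0.359,-243,156,140,0.4]
  ]
}}

```text
time: 42.55
ee_pos: [0.6445, -0.1833, 0.091]
eef_rot: [0.872, 0.489, 0.001, 0.001]
ft_force: [-0.0, 0.3, 1.0]
width: 0.0605
grip_force: 0.0
```

```bash
python3 go.py .643 -.183 .007 58.6
```

```text
42.5 [ 0.6445 -0.1833  0.091 ] [ 0.74  0.65 -0.77  1.45  0.46  1.23 -0.63] 0.0605
([0.003, -0.001, -0.001], [-0.7, -1.7, 84.0])
```

Request:
{"api": "jog_arm", "payload": {
  "plan": [
    [0,0,0,0,-1,40,0.4],
    [0,0,0,0,-1,70,0.4],
    [0,0,0,0,-1,81,0.4],
    [0,0,0,0,-1,82,0.4],
    [0,0,0,0,-1,82,0.4],
    [0,0,0,0,-1,82,-1],
    [0,0,0,0,-1,82,-1],
    [0,0,0,0,-1,82,-1],
    [0,0,0,0,-1,82,-1],
    [0,0,0,0,-1,82,-1],
    [0,0,0,0,-1,82,-1],
    [0,0,0,0,-1,70,-1]
  ]
}}

```text
time: 43.75
ee_pos: [0.6412, -0.1827, 0.0174]
eef_rot: [0.872, 0.489, -0.001, -0.001]
ft_force: [0.6, -0.2, -1.6]
width: 0.0422
grip_force: 20.0
```

Request:
{"api": "jog_arm", "payload": {
  "plan": [
    [0,0,0,0,0,-40,-1],
    [0,0,0,0,0,-90,-1],
    [0,0,0,0,0,-140,-1],
    [0,0,0,0,0,-190,-1],
    [0,0,0,0,0,-210,-1],
    [0,0,0,0,0,-210,-1],
    [0,0,0,0,0,-210,-1]
  ]
}}

```text
time: 44.45
ee_pos: [0.6421, -0.1827, 0.2284]
eef_rot: [0.872, 0.489, -0.0, 0.0]
ft_force: [-0.4, -0.1, -2.2]
width: 0.0424
grip_force: 20.0
```

```bash
python3 go.py .6123 .0704 .22 79.1 .6123 .0704 .098 79.1
```

```text
44.5 [ 0.6421 -0.1827  0.2284] [ 0.75  0.55 -0.81  1.29  0.39  1.46 -0.58] 0.0424
([-0.0, 0.0, -0.359], [200.4, -157.4, 8.4])
([-0.0, 0.0, -0.359], [200.4, -157.4, 130.4])
```

Request:
{"api": "jog_arm", "payload": {
  "plan": [
    [0,0,-0.359,200,-157,0,-1],
    [0,0,-0.359,200,-157,0,-1],
    [0,0,-0.359,200,-157,0,-1],
    [0,0,-0.359,200,-157,0,-1],
    [0,0,-0.359,200,-157,0,-1],
    [0,0,-0.359,200,-157,0,-1],
    [0,0,-0.359,200,-157,35,-1],
    [0,0,-0.359,200,-157,75,-1],
    [0,0,-0.359,200,-157,110,-1],
    [0,0,-0.359,200,-157,127,-1],
    [0,0,-0.359,200,-157,130,-1],
    [0,0,-0.359,200,-157,130,-1]
  ]
}}

```text
time: 45.65
ee_pos: [0.6129, 0.0699, 0.0989]
eef_rot: [0.771, 0.637, 0.0, -0.0]
ft_force: [0.2, -0.0, -0.9]
width: 0.0423
grip_force: 20.0
```

Request:
{"api": "jog_arm", "payload": {
  "plan": [
    [0,0,0,0,0,0,-1],
    [0,0,0,0,0,0,0.1],
    [0,0,0,0,0,0,0.3],
    [0,0,0,0,0,0,0.3],
    [0,0,0,0,0,0,0.3],
    [0,0,0,0,0,-30,0.3],
    [0,0,0,0,0,-80,0.4],
    [0,0,0,0,0,-130,0.4],
    [0,0,0,-50,0,-160,0.4],
    [0,0,0,-100,0,-160,0.4],
    [0,0,0,-150,0,-160,0.4],
    [0,0,0,-200,0,-160,0.4]
  ]
}}

```text
time: 46.85
ee_pos: [0.5759, -0.1213, 0.2592]
eef_rot: [0.771, 0.637, 0.0, 0.001]
ft_force: [1.6, 0.0, 0.6]
width: 0.0611
grip_force: 0.0
```

Request:
{"api": "jog_arm", "payload": {
  "plan": [
    [0,0,0,-50,0,0,0.4],
    [0,0,0,-100,0,0,0.4],
    [0,0,0,-100,0,0,0.4],
    [0,0,0,-100,0,0,0.4],
    [0,0,0,-100,0,0,0.4],
    [0,0,0,-100,0,0,0.4],
    [0,0,0,-100,0,0,0.4],
    [0,0,0,-100,0,0,0.4],
    [0,0,0,-100,0,0,0.4],
    [0,0,0,-100,0,0,0.4]
  ]
}}

```text
time: 47.85
ee_pos: [0.5576, -0.2175, 0.2586]
eef_rot: [0.771, 0.637, -0.0, 0.0]
ft_force: [-1.0, -0.4, 0.0]
width: 0.061
grip_force: 0.0
```

```bash
python3 pot.py
python3 - <<'E'
from h import *
c=camera("side");save(c,"s9");P=cloud(c)
for (x,y) in [(.518,.403),(.428,.402)]:
    m=(np.hypot(P[...,0]-x,P[...,1]-y)<.04)&(P[...,2]>.06)&(P[...,2]<.19);Q=P[m]; print(np.percentile(Q[:,2],90),Q.mean(0))
P=cloud(camera("top"))
m=(np.hypot(P[...,0]-.416,P[...,1]-.2437)<.03)&(P[...,2]>.14)&(P[...,2]<.2)
print("pick",cv2.minEnclosingCircle((P[m][:,:2]*1000).astype(np.float32)),np.median(P[m][:,2]))
print(status.read_state()["time"])
cv2.imwrite("pics/c9.png",cv2.resize(cv2.imread("pics/s9.png")[190:480,150:430],(560,580)))
E
```

```text
[ 434.5 -298.9] [42.  77.8] 177.2
floor 0.0732 sunk mm 41.8
0.09109213409522383 [0.51297704 0.40690629 0.08636065]
0.09078271212209557 [0.42437042 0.40460017 0.08640377]
pick ((417.00628662109375, 245.21261596679688), 11.623735427856445) 0.16423086211334814
48.0
```

View pics/c9.png

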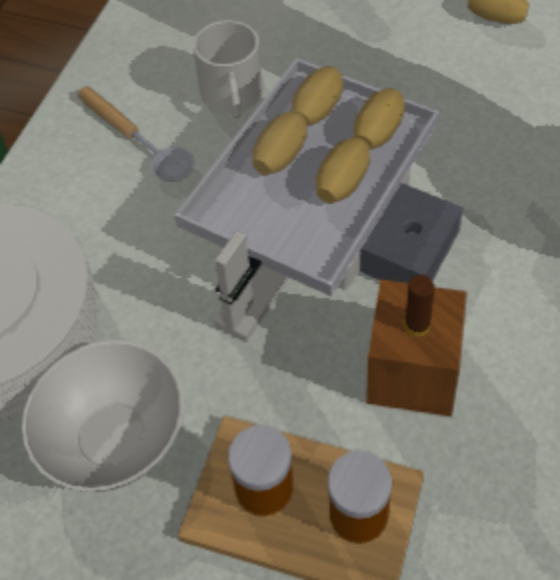

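Four potatoes lie in the pan, which has sunk 41.8 mm with the pointer at (240,285) inside the band. The jars at (262,470) and (360,495) and the pick at (420,305) stand upright. Hand in.

```bash
python3 -c "
from bench import order
print(order.close_job())"
```

```text
the job is handed in; nothing more can be done
None
```

The job is handed in, though no verdict came back: both jars stand on the board, the scale was zeroed with the pick, the pick is back in its block, and four potatoes hold the pan at about 42 mm, between the marks.

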